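Seat a bottle stopper with the ratchet press

TASK

Close the brown bottle that stands in the bench stopper press: press down the thumb tab behind the press until its ratchet pawl snaps out of the teeth and stays free, and only then push the raised press arm down by its crossbar until the arm is level and its foot has driven the stopper fully home. Do not touch the bottle or its stopper with the robot, and do not raise the arm or lift anything. Leave the bottle standing in its nest and the glassware around the press where it stands.

Things in the scene. Friction and masses are not known exactly. Their poses are not given: they have to be found in the camera images.
- press: grey stopper press fixed to the bench, base plate 225 x 100 x 12 mm. Origin on the bench directly under the arm's hinge; its x axis points along the press towards the bottle and the arm's crossbar, y across the press, z up. Two cheeks (52 mm apart outside, 170 mm tall) carry the arm; between them a toothed wheel of 46 mm radius about the hinge turns with it
- press_hinge (a point): hinge axis of the press arm, 150 mm above the bench; the axis runs along the press's y
- press_arm (a joint): press arm angle, rad: 0 = level (down, foot on a seated stopper), positive = raised; starts at 0.4 to 0.72. Hinge friction holds it where it is left. While the pawl is hooked in, it goes down one tooth (0.15 rad) at most, give or take a little spring, and is then blocked. With the pawl free it needs about 2 N down at the crossbar, and 6 to 8 N over the last 0.11 rad, where it drives the stopper
- crossbar (a point): centre of the round pale wooden crossbar at the arm's free end, 20 mm in diameter, 100 mm long along the press's y, 175 mm from the hinge axis (it moves on that arc; level with the hinge at angle 0). Push down on top of it. A round foot under the arm, 110 mm from the hinge, meets the stopper
- pawl (a joint): ratchet pawl angle, rad: near 0 (up to 0.1) = hooked in the teeth, 0.34 = stop, fully free of the teeth. An over-centre spring snaps it to one or other end from about 0.17, and it stays there; pressing the tab down increases it
- pawl_tab (a point): centre of the top of the pawl's thumb tab, a steel pad 34 x 36 mm behind the press (about x = -128 mm in the press's frame, 110 to 118 mm above the bench when hooked in, 88 mm when free). It swings about an axis along the press's y at x = -40 mm, 100 mm high. Pressing it takes about 2 to 6 N
- reagent_bottle: loose brown glass bottle standing upright in the nest, 54 mm in diameter, 88 mm tall to the mouth; origin at the centre of its underside (12 mm above the bench), z up
- press_nest (a point): centre of the nest floor in the press's base, 12 mm above the bench, 110 mm from under the hinge along the press's x; walls 14 mm high, 57 mm inside
- stopper (a joint): how far the white stopper has gone into the bottle, m: 0 = standing proud at the start, 0.012 = fully home. It stays where it is pushed; needs about 8 N straight down
- stopper_top (a point): centre of the top of the stopper (white, 30 mm across, head 20 mm tall), 132 mm above the bench when proud, 120 mm when home
- funnel_a: loose clear glass funnel standing upside down, 68 mm across, 110 mm tall; leave it alone. Origin at the centre of its underside, z up
- flask: loose clear volumetric flask with white cap, 52 mm across, 132 mm tall; leave it alone. Origin at the centre of its underside, z up
- beaker: loose clear glass beaker, 64 mm across, 75 mm tall; leave it alone. Origin at the centre of its underside, z up
- funnel_b: loose clear glass funnel standing upside down, 68 mm across, 110 mm tall; leave it alone. Origin at the centre of its underside, z up
- small_bottle: loose small amber dropper bottle with black cap, 48 mm across, 85 mm tall; leave it alone. Origin at the centre of its underside, z up
Things that resemble listed ones, but are neither listed nor needed, are in the scene too. Leave any pink or turquoise look-alike of the reagent_bottle alone.

How it is judged:
On the way, in this order (a step that is already met when the one before it is completed fails the run):
1. the pawl is pressed free of the teeth (0.28 rad or more) while the arm is still raised (above 0.2 rad) (value of joint pawl above 0.28 rad and value of joint press_arm above 0.2 rad), for 0.2 s.
2. the arm is pushed down level (under 0.05 rad) with the stopper home (value of joint press_arm below 0.05 rad and value of joint stopper above 0.01 m), for 0.2 s.
At the end, for the whole second after the job is handed in: The pawl is free (0.28 rad or more), the arm is down within 0.05 rad of level, the stopper is in by at least 10 of its 12 mm, and the bottle stands upright (within 0.1 rad) on the floor of its nest (within 8 mm of its centre), at rest (all of step 2 and value of joint pawl above 0.28 rad and angle between reagent_bottle's own z axis and vertical below 0.1 rad and horizontal distance between reagent_bottle and press_nest below 0.008 m and z of reagent_bottle in the frame of press below 0.018 m and linear speed of reagent_bottle below 0.02 m/s); the robot touches nothing.
It fails at once if the robot touches the bottle or its stopper (contact force between any of the fingers, the arm and reagent_bottle above 0.5 N).
It fails at once if the bottle is lifted from its nest or tipped (z of reagent_bottle in the frame of press above 0.025 m or angle between reagent_bottle's own z axis and vertical above 0.2 rad).
It fails at once if the press arm is raised instead of pushed down (above 0.8 rad) (value of joint press_arm above 0.8 rad).
It fails at once if a piece of glassware around the press is moved by more than 30 mm, lifted or knocked over (distance of any of funnel_a, flask, beaker, funnel_b, small_bottle from where it was at the start of the episode above 0.03 m or angle between any of funnel_a, flask, beaker, funnel_b, small_bottle's own z axis and vertical above 0.3 rad).
It also fails if it takes over 48 s, if anything falls off the work surface, if the arm or the gripper's body presses on something with over 40 N, if the wrist force passes 120 N, or if a joint passes its speed limit or range.

ROBOT

A 6-joint arm with a two-finger parallel gripper is mounted at the origin on the work surface. World frame = base frame: x ahead of the robot, y to its left, z up, the work surface at z = 0. Lengths are in m, angles in rad, forces in N, time in s.
With the tool pointing down it reaches from about 0.35 to 0.975 m from the base axis. Payload 4.9 kg.
Tool frame: the origin (TCP) lies on the centre line of the jaws, within the pads' length; the fingertips stand 14 mm ahead of it and the grasp point (between the pads) lies 5 mm behind it (manip.nose_length is the distance from the TCP to the fingertips, in m); z points along the fingers, y is the line along which they close (so a half turn about z gives the same grasp; the last joint's range is limited). The gripper opens to 85 mm and grips with 20 to 120 N. Pads are 22 mm wide; open, the fingers measure 114 mm over their backs; the gripper's body (76 mm by 85 mm) begins 54 mm behind the grasp point. The pads swing forward as they close: fully open they stand 13 mm farther back than shut.
Start: joints at [-1.361, 0.053, 1.613, -0, 1.476, -0.119], TCP at [0.202, -0.592, 0.245] pointing down, gripper open.
Joint ranges: [-3.01, 3.01], [-1.01, 2.22], [0.06, 2.58], [-1.02, 4.17], [0.09, 2.62], [-3.14, 3.14]. Speed limits (rad/s): [2.57, 2.57, 3.14, 3.14, 3.14, 3.14].

INTERFACE

Orientations are given as a unit quaternion [w, x, y, z].
In Python, from plant import manip, imaging gives the robot as it stands.
- The arm moves only by the tool play_rows, never from a script. Its argument "commands" is a list of rows, each a list of 6 numbers: the shift along the tool's x, y, z in mm, then the turn, a rotation vector about the tool's x, y, z in degrees. A call has 1 to 5 rows; each row shifts and turns the commanded pose from where the row before left it, along the tool's axes as they then stand; what a row does not reach is not made up. A row lasts 1/12 s, in which the tool goes at most 41.7 mm and 7.16 degrees, less where a joint would pass 70% of its speed; a pose out of reach is approached as far as the arm can. A call is refused whole if a number of a shift passes 41.7 or a number of a turn 7.16, either way. A call with a gripper value outside its range is refused whole. "hand" is the finger opening in mm, from 0 to 85.4, set as the call begins (left out, the last holds). The fingers move at their own pace and stop on an object; the grip force is fixed at half the most. Time passes only in rows, so rows that do not move let the fingers close. It gives the time, the measured TCP pose, the force, the opening and the grip force at its end, in the units of the state.
- manip.state(): the state, without advancing time (a new reading comes with each control period).
- imaging.grab_frame(name): name is "scene" or "top"; returns a dict with "image" (420x560x3 uint8, red, green, blue), "fx", "fy", "cx", "cy" (pixels), "R" (3x3) and "t" (3): a world point X has camera coordinates R X + t. Camera axes: x right, y down, z forward; pixel columns grow to the right and rows downward; lengths in m; the calibration is good to about 2 mm. A picture is of the moment at which its call begins. There is no depth.
- manip.job_done(): hands the job in; it is judged then, once.
The state is a dict: "time": time; "joint_pos": joint angles; "joint_vel": joint speeds; "joint_efforts": joint torques, N m; "tool_pos": TCP position; "tool_rot": TCP orientation; "contact_force": force on the tool from outside, world axes, zero at the start; "ft_torque": the same for the moment, N m; "gripper_width": opening from 0.0 (shut) to 1.0 (fully open); "grasp_force": force on a finger pad.
Only numpy, scipy, OpenCV 4.12 (cv2) and the standard library are available. Lean on these libraries where they do the work, as an engineer would, in place of code of your own. Each camera call takes 0.05 s, during which the arm holds its last target. There are 200 camera calls.

## Working session

There is one attempt and no reset: what is moved stays moved. The work goes in short steps, Python scripts to look and compute and a tool call to move; the robot and the scene stay as the last step left them, time stands still between calls to the robot, and variables do not carry over. Pictures are saved under pics/ and viewed, at most 10 in all, crops included, and the job is handed in when it is done.

Besides the shell and the picture viewer there is one more tool, called after "Call:" as name(argument=value, ...), one argument or row to a line, values as JSON. play_rows: Moves the arm, as the interface text tells. Its arguments: {"type":"object","properties":{"commands":{"type":"array","items":{"type":"array","items":{"type":"number"}}},"hand":{"type":"number"}},"required":["commands"]}

```bash
mkdir -p pics; cat > h.py <<'E'
import numpy as np,cv2
from plant import manip,imaging
E
python3 - <<'E'
from h import *
import pickle
d={}
for n in("scene","top"):
    f=imaging.grab_frame(n);d[n]=f
    cv2.imwrite(f"pics/{n}0.png",cv2.resize(f["image"][:,:,::-1],(784,588),interpolation=cv2.INTER_CUBIC))
    print(n,f["fx"],f["fy"],f["cx"],f["cy"],np.round(f["R"],3).tolist(),f["t"])
pickle.dump(d,open("d.pkl","wb"))
print(manip.state())
E
```

```text
scene 403.48918154992924 403.48918154992924 272.32527078709717 202.48696758323666 [[0.696, 0.718, 0.011], [0.625, -0.597, -0.503], [-0.355, 0.357, -0.864]] [-0.43390849 -0.23130581  0.89631159]
top 512.5764531455414 512.5764531455414 289.68118406348555 199.93383086355945 [[-0.026, -0.999, 0.037], [-0.994, 0.021, -0.108], [0.107, -0.039, -0.993]] [0.07031077 0.52315017 1.04976581]
{'time': 0.1, 'joint_pos': array([-1.36100032e+00,  5.32933671e-02,  1.61415776e+00, -1.15505238e-05,
        1.47601713e+00, -1.18989562e-01]), 'joint_vel': array([ 0.00075372, -0.00019212, -0.0034883 , -0.000185  , -0.00183673,
        0.00102606]), 'joint_efforts': array([ 6.84996630e-04, -3.94904995e+01, -3.71363389e+01, -9.47134458e-05,
        3.89938185e-03,  6.81467171e-06]), 'tool_pos': array([ 0.20169846, -0.59098593,  0.24418374]), 'tool_rot': array([-9.36571845e-04,  9.86517386e-01,  1.63653804e-01, -4.83073803e-05]), 'contact_force': array([ 1.06781493,  0.22645619, -0.10914649]), 'ft_torque': array([-0.04988884, -0.01644054,  0.04779943]), 'grasp_force': 0.0, 'gripper_width': 0.9964638088486373}
```

View pics/scene0.png

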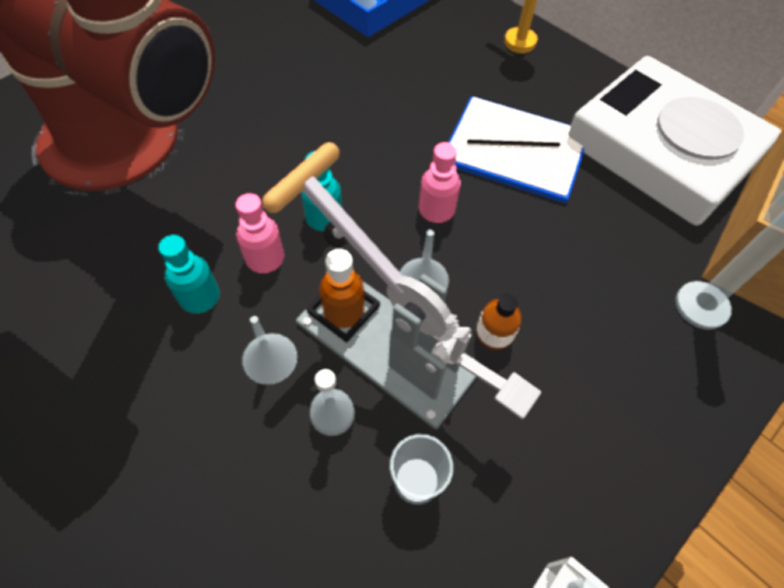

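View pics/top0.png

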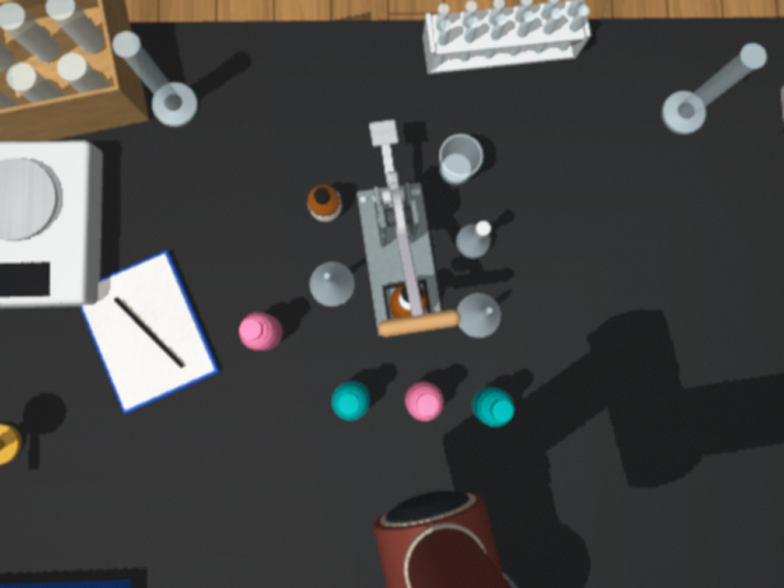

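Scene view (784 px scale): the tab pad is at (517,394), the crossbar centre at (302,177) and the brown bottle with white stopper in the nest at (342,290). Top view: tab (384,132), crossbar (420,323), base corners about (358,192), (421,185), (440,322), (380,335).

Possible mix-ups in the scene view:
- Small amber bottle with black cap (498,322), pink bottles (260,232) and (438,185), turquoise bottles (190,275) and (322,195): not the target, which is the brown one in the nest.
- White rack (570,575): not the tab, which sits on the lever behind the cheeks.

Next I triangulate these points and check the choice in a crop.

```bash
cat >> h.py <<'E'
def P(f): return np.array([[f["fx"],0,f["cx"]],[0,f["fy"],f["cy"]],[0,0,1]])@np.c_[f["R"],f["t"]]
def tri(d,s,t,k=1.4):
    X=cv2.triangulatePoints(P(d["scene"]),P(d["top"]),np.array(s,float)/k,np.array(t,float)/k).ravel();X=X[:3]/X[3]
    def pr(n):
        q=P(d[n])@np.r_[X,1];return q[:2]/q[2]*k
    return X.round(4),(pr("scene")-s).round(1),(pr("top")-t).round(1)
def plane(f,uv,z,k=1.4):
    r=np.linalg.inv(P(f)[:,:3])@np.r_[np.array(uv,float)/k,1];c=-f["R"].T@f["t"]
    return (c+r*(z-c[2])/r[2]).round(4)
E
python3 - <<'E'
from h import *
import pickle
d=pickle.load(open("d.pkl","rb"))
print("tab",tri(d,(517,394),(384,132)))
print("bar",tri(d,(302,177),(420,323)))
print("barL",tri(d,(331,153),(384,328)),"barR",tri(d,(273,201),(455,318)))
for uv in((358,192),(421,185),(440,322),(380,335)): print("base",plane(d["top"],uv,.012))
for n,uv,z in(("small",(324,195),.085),("beaker",(461,155),.075),("flask",(483,228),.132),("funnelA",(489,311),.11),("funnelB",(327,277),.11)): print(n,plane(d["top"],uv,z))
a=d["scene"]["image"][100:310,180:400,::-1];b=d["top"]["image"][75:255,210:360,::-1]
a=cv2.resize(a,(420,400),interpolation=2);b=cv2.resize(b,(333,400),interpolation=2)
cv2.imwrite("pics/c0.png",np.hstack([a,b]))
E
```

```text
tab (array([0.7257, 0.0873, 0.1163]), array([-2. ,  0.1]), array([-0.6, -0.7]))
bar (array([0.4508, 0.0523, 0.2417]), array([-3.5,  0.5]), array([-1.5, -1. ]))
barL (array([0.4457, 0.095 , 0.2399]), array([-2.7,  0.3]), array([-1.2, -0.8])) barR (array([0.456 , 0.0114, 0.2447]), array([-5.1,  0.7]), array([-2.2, -1.3]))
base [0.6638 0.127  0.012 ]
base [0.6732 0.0297 0.012 ]
base [0.461  0.0068 0.012 ]
base [0.4436 0.098  0.012 ]
small [0.6431 0.1739 0.085 ]
beaker [ 0.7017 -0.0261  0.075 ]
flask [ 0.5826 -0.0458  0.132 ]
funnelA [ 0.47   -0.0531  0.11  ]
funnelB [0.5221 0.1695 0.11  ]
```

View pics/c0.png

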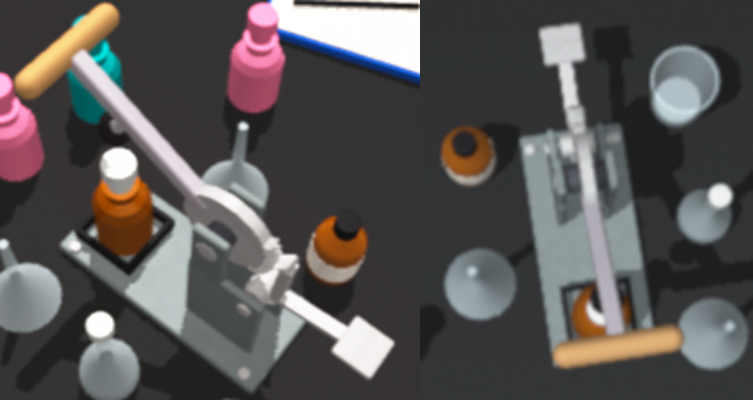

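The choice holds: the numbers fit the given sizes. Tab height is 0.116, the bar is 0.277 m from the tab (128 + 149 mm) and the arm angle is about 0.55 rad. Moving now: up, then across with the fingers shut.

Call:
play_rows(
  commands=[
    [0,0,-40,0,0,0],
    [0,0,-40,0,0,0],
    [0,0,-40,0,0,0],
    [0,0,-40,0,0,0],
    [36,-20,0,0,0,0],
  ],
  hand=0,
)

```text
time: 0.52
tool_pos: [0.2268, -0.5657, 0.4151]
tool_rot: [0.008, 0.987, 0.16, -0.0]
contact_force: [1.2, 0.8, 1.6]
gripper_width: 0.299
grasp_force: 0.0
```

Call:
play_rows(
  commands=[
    [36,-20,0,0,0,0],
    [36,-20,0,0,0,0],
    [36,-20,0,0,0,0],
    [36,-20,0,0,0,0],
    [36,-20,0,0,0,0],
  ],
)

```text
time: 0.93
tool_pos: [0.3683, -0.4064, 0.4048]
tool_rot: [-0.0, 0.987, 0.163, -0.0]
contact_force: [0.2, -1.0, -0.1]
gripper_width: -0.001
grasp_force: 0.0
```

Call:
play_rows(
  commands=[
    [36,-24,0,0,0,0],
    [36,-24,0,0,0,0],
    [36,-24,0,0,0,0],
    [36,-24,0,0,0,0],
    [36,-24,0,0,0,0],
  ],
)

```text
time: 1.35
tool_pos: [0.495, -0.2409, 0.4049]
tool_rot: [-0.0, 0.987, 0.164, -0.0]
contact_force: [0.4, -0.2, -0.4]
gripper_width: 0.004
grasp_force: 0.0
```

```bash
cat >> h.py <<'E'
def go(T):
    from scipy.spatial.transform import Rotation as Ro
    s=manip.state();q=s["tool_rot"];M=Ro.from_quat(np.r_[q[1:],q[0]]).as_matrix()
    print(s["time"],"pos",s["tool_pos"].round(4),"F",s["contact_force"].round(2),"zaxis",M[:,2].round(3),"tool shift mm",(M.T@(np.array(T)-s["tool_pos"])*1000).round(1),"j",s["joint_pos"].round(2), "w",s["gripper_width"])
E
python3 -c "
from h import *
go((.730,.088,.404));print(manip.nose_length)"
```

```text
1.35 pos [ 0.495  -0.2409  0.4049] F [ 0.44 -0.25 -0.39] zaxis [-0.  0. -1.] tool shift mm [ 328.6 -235.4    0.9] j [-0.59 -0.17  1.56 -0.    1.75  0.65] w 0.0035340465995713733
0.014
```

Call:
play_rows(
  commands=[
    [32,-23,0,0,0,0],
    [32,-23,0,0,0,0],
    [32,-23,0,0,0,0],
    [32,-23,0,0,0,0],
    [32,-23,0,0,0,0],
  ],
)

```text
time: 1.77
tool_pos: [0.6092, -0.0804, 0.4047]
tool_rot: [-0.0, 0.986, 0.164, -0.0]
contact_force: [0.8, -0.3, 0.2]
gripper_width: -0.001
grasp_force: 0.0
```

Call:
play_rows(
  commands=[
    [32,-23,0,0,0,0],
    [32,-23,0,0,0,0],
    [32,-23,0,0,0,0],
    [32,-23,0,0,0,0],
    [32,-23,0,0,0,0],
  ],
)

```text
time: 2.18
tool_pos: [0.7235, 0.08, 0.4045]
tool_rot: [-0.0, 0.986, 0.164, -0.001]
contact_force: [0.5, -0.5, 0.4]
gripper_width: 0.0
grasp_force: 0.0
```

Call:
play_rows(
  commands=[
    [0,0,0,0,0,0],
    [0,0,0,0,0,0],
  ],
)

```text
time: 2.35
tool_pos: [0.7233, 0.0801, 0.4027]
tool_rot: [-0.0, 0.986, 0.165, -0.002]
contact_force: [0.7, -1.7, 0.0]
gripper_width: -0.001
grasp_force: 0.0
```

```bash
python3 -c "
from h import *
go((.730,.088,.165))
a=imaging.grab_frame('scene')['image'];cv2.imwrite('pics/s1.png',cv2.resize(a[:,:,::-1],(784,588),interpolation=2))"
```

```text
2.35 pos [0.7233 0.0801 0.4027] F [ 0.74 -1.7   0.04] zaxis [-0.004 -0.    -1.   ] tool shift mm [  9.7  -5.  237.7] j [ 0.01  0.26  1.13 -0.    1.76  1.25] w -0.0014458238663671396
```

View pics/s1.png

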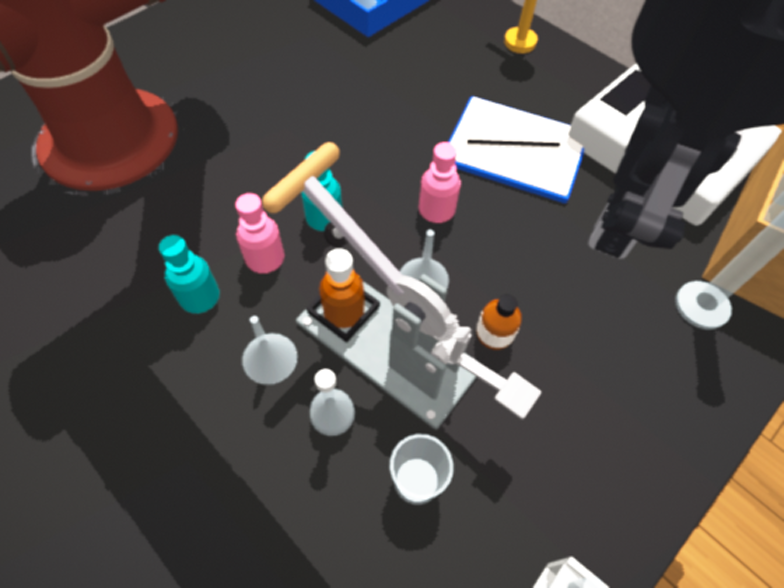

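The gripper hangs high over the tab with its tips at about (610,245), and everything else is unchanged. Descending.

Call:
play_rows(
  commands=[
    [2,-1,30,0,0,0],
    [2,-1,36,0,0,0],
    [2,-1,36,0,0,0],
    [2,-1,36,0,0,0],
    [2,-1,30,0,0,0],
  ],
)

```text
time: 2.82
tool_pos: [0.7294, 0.0844, 0.235]
tool_rot: [0.0, 0.987, 0.163, -0.001]
contact_force: [-0.6, 0.8, -0.8]
gripper_width: 0.001
grasp_force: 0.0
```

Call:
play_rows(
  commands=[
    [0,0,25,0,0,0],
    [0,0,10,0,0,0],
    [0,0,0,0,0,0],
    [0,0,0,0,0,0],
  ],
)

```text
time: 3.15
tool_pos: [0.7307, 0.0852, 0.2035]
tool_rot: [0.0, 0.987, 0.163, 0.0]
contact_force: [0.2, -1.1, 1.1]
gripper_width: 0.003
grasp_force: 0.0
```

```bash
python3 -c "
from h import *
go((.730,.088,.130))
a=imaging.grab_frame('scene')['image'][180:340,260:420];b=imaging.grab_frame('top')['image'][50:210,200:360]
cv2.imwrite('pics/s2.png',cv2.resize(np.hstack([a,b])[:,:,::-1],(800,400),interpolation=2))"
```

```text
3.15 pos [0.7307 0.0852 0.2035] F [ 0.19 -1.07  1.09] zaxis [ 0.001 -0.    -1.   ] tool shift mm [ 0.2 -3.  73.5] j [ 0.02  0.33  1.37 -0.    1.44  1.26] w 0.0025759569904168153
```

View pics/s2.png

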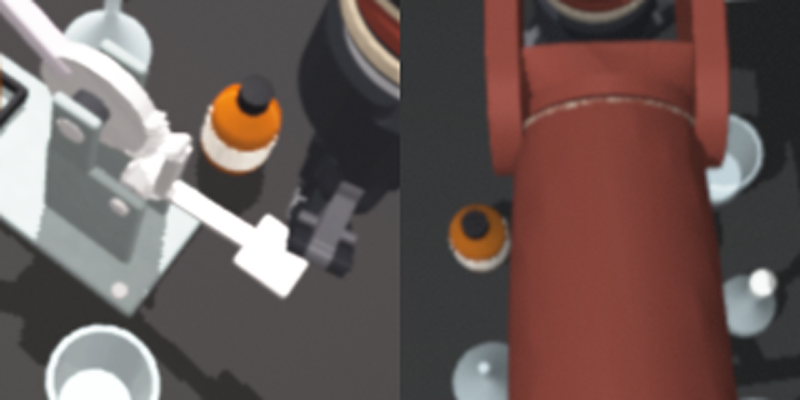

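The forearm covers the press in the top view. In the scene crop the tips are about 75 mm above the tab pad, which matches. I estimate the forearm clears the bar by about 0.1 m. Going down to contact.

Call:
play_rows(
  commands=[
    [0,-3,20,0,0,0],
    [0,0,20,0,0,0],
    [0,0,15,0,0,0],
    [0,0,5,0,0,0],
    [0,0,0,0,0,0],
  ],
)

```text
time: 3.67
tool_pos: [0.7291, 0.0889, 0.1412]
tool_rot: [-0.0, 0.987, 0.164, -0.001]
contact_force: [0.5, 1.1, -1.1]
gripper_width: -0.004
grasp_force: 0.0
```

Call:
play_rows(
  commands=[
    [0,0,4,0,0,0],
    [0,0,4,0,0,0],
    [0,0,4,0,0,0],
    [0,0,4,0,0,0],
    [0,0,0,0,0,0],
  ],
)

```text
time: 4.08
tool_pos: [0.7297, 0.089, 0.1259]
tool_rot: [0.0, 0.987, 0.164, 0.0]
contact_force: [-0.1, -0.0, 0.5]
gripper_width: -0.003
grasp_force: 0.4
```

Call:
play_rows(
  commands=[
    [0,0,3,0,0,0],
    [0,0,3,0,0,0],
    [0,0,3,0,0,0],
    [0,0,0,0,0,0],
  ],
)

```text
time: 4.42
tool_pos: [0.729, 0.089, 0.116]
tool_rot: [-0.0, 0.987, 0.164, -0.001]
contact_force: [0.4, -0.0, -0.4]
gripper_width: 0.001
grasp_force: 0.0
```

Call:
play_rows(
  commands=[
    [0,0,3,0,0,0],
    [0,0,3,0,0,0],
    [0,0,3,0,0,0],
    [0,0,0,0,0,0],
  ],
)

```text
time: 4.75
tool_pos: [0.7291, 0.0889, 0.1071]
tool_rot: [-0.0, 0.987, 0.164, -0.001]
contact_force: [-0.6, 0.1, 0.2]
gripper_width: -0.0
grasp_force: 0.0
```

Call:
play_rows(
  commands=[
    [0,0,2,0,0,0],
    [0,0,2,0,0,0],
    [0,0,2,0,0,0],
    [0,0,0,0,0,0],
    [0,0,0,0,0,0],
  ],
)

```text
time: 5.17
tool_pos: [0.7302, 0.089, 0.1034]
tool_rot: [0.0, 0.987, 0.164, 0.001]
contact_force: [-0.8, 0.2, 4.0]
gripper_width: -0.003
grasp_force: 2.0
```

Call:
play_rows(
  commands=[
    [0,0,2,0,0,0],
    [0,0,2,0,0,0],
    [0,0,0,0,0,0],
    [0,0,0,0,0,0],
    [0,0,0,0,0,0],
  ],
)

```text
time: 5.58
tool_pos: [0.731, 0.0891, 0.1027]
tool_rot: [0.0, 0.987, 0.164, 0.002]
contact_force: [-4.8, -1.2, 14.4]
gripper_width: -0.003
grasp_force: 6.3
```

At the hard stop: 14 N with the tip at 0.089, which is the free height. Retreating up, then over to the bar.

Call:
play_rows(
  commands=[
    [0,0,-20,0,0,0],
    [0,0,-40,0,0,0],
    [0,0,-40,0,0,0],
    [0,0,-40,0,0,0],
    [0,0,-40,0,0,0],
  ],
)

```text
time: 6.0
tool_pos: [0.7293, 0.089, 0.2794]
tool_rot: [-0.0, 0.987, 0.164, -0.0]
contact_force: [-0.0, 0.3, 0.7]
gripper_width: -0.001
grasp_force: 0.0
```

Call:
play_rows(
  commands=[
    [0,0,-40,0,0,0],
    [0,0,-40,0,0,0],
    [-20,-4,0,0,0,0],
    [-36,-7,0,0,0,0],
    [-36,-7,0,0,0,0],
  ],
)

```text
time: 6.42
tool_pos: [0.6365, 0.0761, 0.3585]
tool_rot: [0.0, 0.987, 0.164, 0.001]
contact_force: [0.5, -0.4, -0.0]
gripper_width: 0.003
grasp_force: 0.0
```

Call:
play_rows(
  commands=[
    [-36,-7,0,0,0,0],
    [-36,-7,0,0,0,0],
    [-36,-7,0,0,0,0],
    [-36,-7,0,0,0,0],
    [-36,-8,0,0,0,0],
  ],
)

```text
time: 6.83
tool_pos: [0.4531, 0.052, 0.3576]
tool_rot: [0.0, 0.987, 0.164, -0.0]
contact_force: [-0.6, -0.1, 0.1]
gripper_width: -0.002
grasp_force: 0.0
```

Call:
play_rows(
  commands=[
    [0,0,0,0,0,0],
    [0,0,0,0,0,0],
  ],
)

```text
time: 7.0
tool_pos: [0.4536, 0.0522, 0.3584]
tool_rot: [0.0, 0.987, 0.164, 0.001]
contact_force: [0.2, 0.3, 0.0]
gripper_width: 0.001
grasp_force: 0.0
```

```bash
python3 -c "
from h import *
go((.451,.053,.270))
a=imaging.grab_frame('scene')['image'][80:340,150:420];b=imaging.grab_frame('top')['image'][60:320,170:440]
cv2.imwrite('pics/s3.png',cv2.resize(np.hstack([a,b])[:,:,::-1],(800,385),interpolation=2))"
```

```text
7.0 pos [0.4536 0.0522 0.3584] F [0.21 0.28 0.02] zaxis [ 0.002 -0.    -1.   ] tool shift mm [-2.4 -1.7 88.4] j [-0.05 -0.4   1.83  0.    1.71  1.19] w 0.001181195806536138
```

View pics/s3.png

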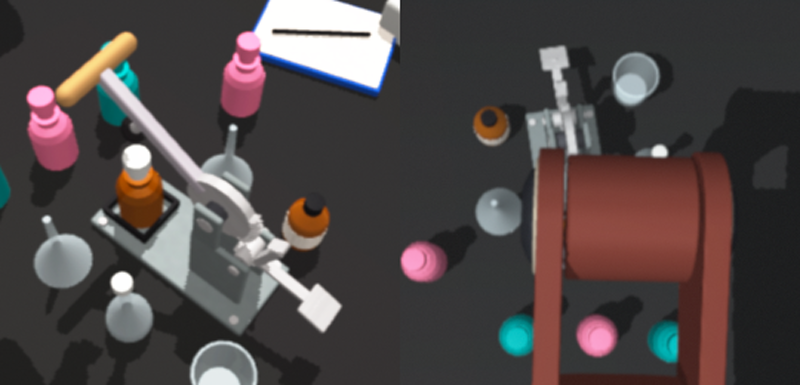

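The tab has dropped in both views: scene crop (319,307) and top crop (554,57). Against the first pictures it is about 8 px lower, so the pawl is free and stays free. The arm is still raised and the bottle undisturbed. Descending onto the bar.

Call:
play_rows(
  commands=[
    [-2,-2,20,0,0,0],
    [0,0,30,0,0,0],
    [0,0,20,0,0,0],
    [0,0,10,0,0,0],
    [0,0,0,0,0,0],
  ],
)

```text
time: 7.52
tool_pos: [0.4518, 0.0536, 0.275]
tool_rot: [-0.001, 0.987, 0.164, -0.003]
contact_force: [-0.1, 0.6, 0.2]
gripper_width: 0.004
grasp_force: 0.0
```

Call:
play_rows(
  commands=[
    [0,0,4,0,0,0],
    [0,0,4,0,0,0],
    [0,0,4,0,0,0],
    [0,0,4,0,0,0],
    [0,0,0,0,0,0],
  ],
)

```text
time: 7.93
tool_pos: [0.4523, 0.0534, 0.2623]
tool_rot: [0.0, 0.987, 0.164, -0.0]
contact_force: [-0.5, -0.5, -0.3]
gripper_width: -0.0
grasp_force: 0.0
```

Call:
play_rows(
  commands=[
    [-3.5,-0.7,7,0,0,0],
    [-3.2,-0.7,7,0,0,0],
    [-3,-0.6,7,0,0,0],
    [-2.6,-0.5,7,0,0,0],
    [0,0,0,0,0,0],
  ],
)

```text
time: 8.35
tool_pos: [0.4385, 0.0519, 0.2318]
tool_rot: [-0.0, 0.987, 0.164, -0.001]
contact_force: [-0.8, 1.2, -0.7]
gripper_width: 0.003
grasp_force: 0.0
```

```bash
python3 -c "
from h import *
go((.4355,.051,.234))
a=imaging.grab_frame('scene')['image'][80:340,150:420]
cv2.imwrite('pics/s4.png',cv2.resize(a[:,:,::-1],(600,578),interpolation=2))"
```

```text
8.35 pos [0.4385 0.0519 0.2318] F [-0.77  1.16 -0.72] zaxis [-0.003  0.    -1.   ] tool shift mm [-3.1 -0.1 -2.2] j [-0.05 -0.4   2.03  0.    1.51  1.19] w 0.0032377630418816148
```

View pics/s4.png

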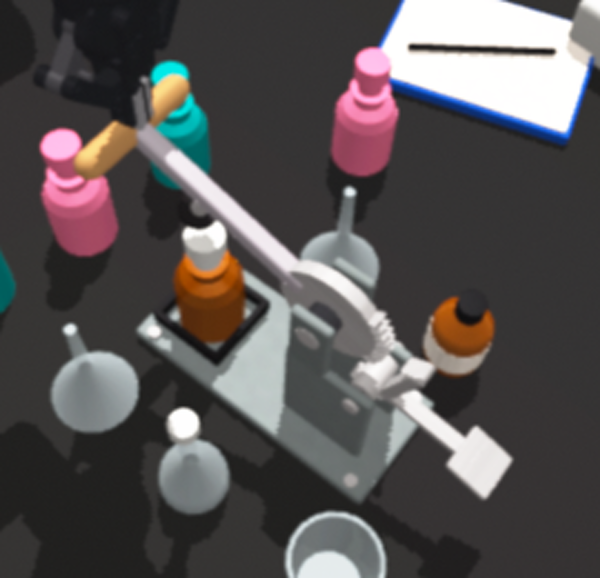

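The fingers sit on the bar centre at about (140,120), and the arm has gone down past one tooth, so the pawl is free. Pressing on.

Call:
play_rows(
  commands=[
    [-2.2,-0.4,7,0,0,0],
    [-2,-0.4,7,0,0,0],
    [-1.6,-0.3,7,0,0,0],
    [-1.2,-0.2,7,0,0,0],
    [0,0,0,0,0,0],
  ],
)

```text
time: 8.82
tool_pos: [0.4318, 0.0509, 0.204]
tool_rot: [-0.0, 0.987, 0.164, -0.001]
contact_force: [-1.5, -0.5, -0.7]
gripper_width: -0.002
grasp_force: 0.0
```

Call:
play_rows(
  commands=[
    [-1,-0.2,5,0,0,0],
    [-0.8,-0.2,5,0,0,0],
    [-0.5,0,5,0,0,0],
    [0,0,4,0,0,0],
    [0,0,0,0,0,0],
  ],
)

```text
time: 9.23
tool_pos: [0.4301, 0.0504, 0.1869]
tool_rot: [-0.0, 0.987, 0.164, -0.001]
contact_force: [-0.5, 0.1, 0.9]
gripper_width: 0.001
grasp_force: 0.2
```

Call:
play_rows(
  commands=[
    [0,0,3,0,0,0],
    [0,0,3,0,0,0],
    [0,0,2,0,0,0],
    [0,0,0,0,0,0],
    [0,0,0,0,0,0],
  ],
)

```text
time: 9.65
tool_pos: [0.4305, 0.0505, 0.1794]
tool_rot: [0.0, 0.987, 0.164, 0.0]
contact_force: [-1.7, -0.0, 2.7]
gripper_width: -0.002
grasp_force: 1.5
```

Call:
play_rows(
  commands=[
    [0,0,2,0,0,0],
    [0,0,2,0,0,0],
    [0,0,2,0,0,0],
    [0,0,0,0,0,0],
    [0,0,0,0,0,0],
  ],
)

```text
time: 10.07
tool_pos: [0.4303, 0.0504, 0.1746]
tool_rot: [0.0, 0.987, 0.164, -0.001]
contact_force: [-6.6, -0.8, 10.1]
gripper_width: 0.001
grasp_force: 4.9
```

Call:
play_rows(
  commands=[
    [0,0,1,0,0,0],
    [0,0,1,0,0,0],
    [0,0,1,0,0,0],
    [0,0,0,0,0,0],
    [0,0,0,0,0,0],
  ],
)

```text
time: 10.48
tool_pos: [0.4304, 0.0504, 0.1742]
tool_rot: [0.0, 0.986, 0.164, -0.001]
contact_force: [-14.4, -0.5, 21.9]
gripper_width: -0.002
grasp_force: 11.0
```

Hard stop at level (22 N, tip at 0.160). Retreating straight up and checking.

Call:
play_rows(
  commands=[
    [0,0,-5,0,0,0],
    [0,0,-20,0,0,0],
    [0,0,-40,0,0,0],
    [0,0,-40,0,0,0],
    [0,0,-40,0,0,0],
  ],
)

```text
time: 10.9
tool_pos: [0.4303, 0.0506, 0.316]
tool_rot: [-0.0, 0.987, 0.164, -0.0]
contact_force: [1.4, 0.2, -0.4]
gripper_width: 0.002
grasp_force: 0.0
```

Call:
play_rows(
  commands=[
    [0,0,0,0,0,0],
    [0,0,0,0,0,0],
    [0,0,0,0,0,0],
  ],
)

```text
time: 11.15
tool_pos: [0.4306, 0.0505, 0.3145]
tool_rot: [-0.0, 0.987, 0.164, 0.0]
contact_force: [0.2, -0.2, -0.8]
gripper_width: 0.001
grasp_force: 0.0
```

```bash
python3 -c "
from h import *
go((.43,.05,.3))
a=imaging.grab_frame('scene')['image'][80:340,150:420]
cv2.imwrite('pics/s5.png',cv2.resize(a[:,:,::-1],(600,578),interpolation=2))"
```

```text
11.15 pos [0.4306 0.0505 0.3145] F [ 0.2  -0.17 -0.84] zaxis [ 0.  0. -1.] tool shift mm [-0.7  0.3 14.5] j [-0.06 -0.46  1.94  0.    1.66  1.19] w 0.0009874620068304881
```

View pics/s5.png

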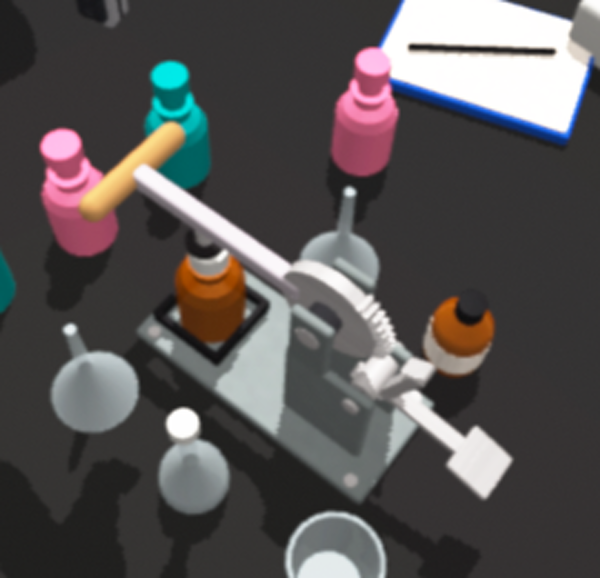

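The arm is down with its foot on the stopper, which has sunk, and the tab at (480,462) is unchanged. The bottle and glassware are undisturbed. I check the bar's projected position against level and hand in if it agrees.

```bash
python3 -c "
from h import *
f=imaging.grab_frame('scene')
v=lambda z:(lambda q:q[1]/q[2])(P(f)@np.array([.4255,.049,z,1]))
print('row level/+.05rad',v(.150),v(.1587),'seen',80+170/2.222)
if abs(v(.150)-156.5)<3.5: print(manip.job_done())
"
```

```text
row level/+.05rad 157.79588723756092 154.43685642018295 seen 156.5076507650765
the job is handed in; nothing more can be done
None
```

The job is handed in: the pawl was pressed free first, then the arm was pushed down to its hard stop at level with the stopper driven in; the last picture shows the bottle in its nest and the glassware in view where it stood, but no verdict was returned.

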